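Press a well-plate lid home in a toggle-clamp nest

ROBOT

A 7-joint arm with a two-finger parallel gripper is mounted at the origin on the work surface. World frame = base frame: x ahead of the robot, y to its left, z up, the work surface at z = 0. Lengths are in m, angles in degrees, forces in N, time in s.
With the tool pointing down it reaches from about 0.425 to 0.875 m from the base axis. Payload 4.7 kg.
Tool frame: the origin (TCP) lies midway between the tips of the shut fingers; the grasp point (between the pads) lies 19 mm behind it; z points along the fingers, x is the direction in which the jaws open and shut, and the axes are right-handed (so a half turn about z gives the same grasp; the last joint's range is limited). The gripper opens to 87 mm and grips with 3 to 60 N. Pads are 19 mm wide; open, the fingers measure 117 mm over their backs; the gripper's body (75 mm by 190 mm) begins 51 mm behind the grasp point.
Start: joints at [72.943, 18.392, -4.016, 83.108, 1.295, 78.541, -3.26], TCP at [0.199, -0.619, 0.223] pointing down, gripper open.
Joint ranges: [-163.93, 163.93], [-17.29, 119.83], [-79.2, 71.16], [3.27, 140.29], [-89.18, 269.18], [5.43, 117.66], [-154.24, 154.24]. Speed limits (degrees/s): [147.25, 147.25, 180, 180, 180, 180, 180].

INTERFACE

Orientations are given as [roll, pitch, yaw] about the fixed x, y, z axes, in that order (R = Rz(yaw) Ry(pitch) Rx(roll)).
In Python, from cell import telemetry, optics, env gives the robot as it stands.
- The arm moves only by the tool arm_command, never from a script. Its arguments are lists of equal length, an entry for each row: "translation": the shift along the tool's x, y, z in cm, a list of three; "twist": the turn about the tool's z in degrees. In form: {"translation": [[x, y, z], ...], "twist": [twist, ...]}. A call has 1 to 10 rows; each row shifts and turns the pose as measured when the row begins, along the tool's axes as they then stand; what a row does not reach is not made up. A row lasts 1/8 s, in which the tool goes at most 62.5 mm and 10.7 degrees, less where a joint would pass 70% of its speed; a pose out of reach is approached as far as the arm can. A call is refused whole if a number of a shift passes 6.25 or a number of a turn 10.7, either way. A call with a gripper value outside its range is refused whole. "grip" is the opening in per cent of the stroke, from 0 (shut) to 100 (fully open), set as the call begins (left out, the last holds). The fingers move at their own pace and stop on an object; "force" is the grip in N (left out, the last holds). Time passes only in rows, so rows that do not move let the fingers close. It gives the time, the measured TCP pose, the force and the opening at its end, in the units of the state.
- telemetry.get_obs(): the state, without advancing time (a new reading comes with each control period).
- optics.read_camera(name): name is "scene" or "top" or "wrist"; returns a dict with "img" (384x512x3 uint8, blue, green, red), "fx", "fy", "cx", "cy" (pixels), "extrinsics" (4x4, takes a point from camera to world coordinates); the wrist camera has in their place "hand_eye" (4x4, takes a point from camera to tool coordinates, whose origin is the TCP and whose axes are the tool frame's). Camera axes: x right, y up, looking along -z (the intrinsics and any distortion apply to the point x, -y, -z); pixel columns grow to the right and rows downward; lengths in m; the calibration is good to about 2 mm. The wrist camera is an equidistant fisheye: a pixel r from the principal point sees the ray r / f radians off the axis. A picture is of the moment at which its call begins: read the wrist's pose just before it. There is no depth.
- env.sign_off(): hands the job in, once; it reports no verdict.
The state is a dict: "time_s": time; "qpos": joint angles; "joint_velocities": joint speeds; "effort": joint torques, N m; "tool_pos": TCP position; "tool_rot": TCP orientation; "force": force on the tool from outside, world axes, zero at the start; "wrist_torque": the same for the moment, N m; "grip_width": finger opening in m.
Only numpy, scipy, OpenCV 4.12 (cv2) and the standard library are available. Lean on these libraries where they do the work, as an engineer would, in place of code of your own. Each camera call takes 0.05 s, during which the arm holds its last target. There are 200 camera calls.

TASK

Close the lid of the well plate in the press nest: slide the plate snugly and squarely into the corner of the two fences, then swing the toggle clamp over onto it, push it down until the lid is fully home and keep it down for about a second. Then swing the clamp all the way back open and leave the plate sitting in the corner, without disturbing the other things on the bench.

Things in the scene. Friction and masses are not known exactly. Their poses are not given: they have to be found in the camera images.
- nest: fixed aluminium press nest, deck 270 x 270 mm, its top 10 mm above the bench. Origin at bench height below the inner corner of its two steel fences; the deck spans x -190..+80, y -235..+35 mm in this frame. +x points roughly away from the robot, z up. The clamp's bracket (60 mm wide, 84 mm high) stands behind the far fence at y = -63.5 mm
- corner (a point): inner corner of the fences at deck height, 10 mm above the nest's origin, same axes. Fences are 12 mm thick, 14 mm high above the deck. Far fence: inner face x = 0, spans y -200..+12 mm. Side fence: inner face y = 0, spans x -115..0 mm. The plate goes on the -x, -y side, long sides along y (either way round): its centre is then at x = -42.5, y = -63.5 mm
- plate: loose white 24-well plate with a clear press-in lid, body 127 (own x) x 85 (own y) x 18 mm, about 0.2 kg, lying on the smooth deck near the corner. Too wide to grasp: push its vertical sides. Origin at the centre of its underside, z up. The lid is inset 3 mm from the body's sides; its top is 28 mm above the underside at first, 22 mm when home
- lid (a joint): how far the lid is pressed into the plate, in m: 0 = standing proud as at the start, 0.006 = fully home. It is a stiff push fit (about 18 N), stays where it is left
- clamp (a joint): angle of the clamp arm, rad: 0 = level, foot on a fully home lid; grows as the arm swings up and back; 1.57 = upright; 1.85 = fully open on its stop (start). An over-centre spring and the arm's weight drive it open above about 1.05 rad, shut below (up to 0.7 N m); damping 0.3 N m s/rad. They do not press the lid home alone: push the bar down, about 5 N more
- clamp_pivot (a point): pivot of the clamp arm, fixed to the nest at x = +35, y = -63.5, z = 72 mm in the nest's frame; the hinge axis lies along the nest's y; frame parallel to the nest's
- clamp_bar (a point): middle of the clamp's handle, a round black T-bar 16 mm thick, 130 mm long, along the nest's y, 160 mm from the pivot: at pivot + 160 mm x (-cos q along nest x, sin q up), q the arm's angle. The steel arm (18 mm wide, 14 mm thick) joins it in the middle: grasp one half, e.g. 40 mm from the middle. Own -x runs out along the arm, y along the bar
- clamp_foot (a point): centre of the face of the clamp's rubber foot (34 mm in diameter), 77.5 mm from the pivot along the arm and 40 mm below the arm's centre line; axes as clamp_bar
- rack: bystander: white tube rack with capped tubes, 90 x 200 x 96 mm, loose, right of the nest; origin at the centre of its underside
- bottle: bystander: amber jar, 70 mm in diameter, 150 mm high, loose, left of the nest; origin at the centre of its underside
- carton: bystander: cardboard carton 160 x 110 x 90 mm, loose, left of the nest; origin at the centre of its underside
Not all that is in view belongs to the job. What is meant by the plate is not green or pink, and is the smaller of those in its own colour.

How it is judged (in metres and radians):
On the way, in this order (a step that is already met when the one before it is completed fails the run):
1. the plate is in the corner (within 2.5 mm of both fences, square within 0.03 rad) while the clamp is still open (x of plate in the frame of nest above -0.045 m and y of plate in the frame of nest above -0.066 m and angle between the x axis of plate and the y axis of nest, either way round below 0.03 rad and value of joint clamp above 1.4 rad), for 0.2 s.
2. the clamp is swung down on the plate in the corner and the lid is home (at least 5 of 6 mm) (x of plate in the frame of nest above -0.0455 m and y of plate in the frame of nest above -0.0665 m and value of joint clamp below 0.04 rad and value of joint lid above 0.005 m), for 0.5 s.
3. the clamp is swung back open (above 1.75 rad) (value of joint clamp above 1.75 rad), for 0.2 s.
At the end, for the whole second after the job is handed in: the plate lies flat on the deck at rest within 3 mm of both fences and square to them within 0.03 rad, its lid pressed in at least 5 mm, and the clamp is fully open (above 1.75 rad) (x of plate in the frame of nest above -0.0455 m and y of plate in the frame of nest above -0.0665 m and z of plate in the frame of nest below 0.013 m and angle between the x axis of plate and the y axis of nest, either way round below 0.03 rad and value of joint clamp above 1.75 rad and value of joint lid above 0.005 m and linear speed of plate below 0.01 m/s); the robot touches nothing.
It fails at once if the tube rack, jar or carton is moved more than 30 mm (distance of any of rack, bottle, carton from where it was at the start of the episode above 0.03 m).
It also fails if it takes over 64 s, if anything falls off the work surface, if the arm or the gripper's body presses on something with over 40 N, if the wrist force passes 120 N, or if a joint passes its speed limit or range.

## Working session

There is one attempt and no reset: what is moved stays moved. The work goes in short steps, Python scripts to look and compute and a tool call to move; the robot and the scene stay as the last step left them, time stands still between calls to the robot, and variables do not carry over. Pictures are saved under pics/ and viewed, about 8 in all and at most 12, crops included, and the job is handed in when it is done.

Besides the shell and the picture viewer there is one more tool, called after "Request:" as name([rows], argument=value, ...), one row to a line, values as JSON. arm_command: Moves the arm, as the interface text tells. Its arguments: {"type":"object","properties":{"translation":{"type":"array","items":{"type":"array","items":{"type":"number"}}},"twist":{"type":"array","items":{"type":"number"}},"grip":{"type":"number"},"force":{"type":"number"}},"required":["translation","twist"]}

```bash
mkdir -p pics; ls; python3 - <<'E'
from cell import telemetry, optics
import cv2,numpy as np
print(telemetry.get_obs())
for n in("scene","top"):
    c=optics.read_camera(n); cv2.imwrite(f"pics/{n}0.png",c["img"]); print(n,{k:v for k,v in c.items() if k!="img"})
    np.savez(f"{n}0.npz",**c)
E
```

```text
pics
{'time_s': 0.0, 'qpos': array([72.94313853, 18.44154125, -4.01551995, 83.17683631,  1.29478163,
       78.5408972 , -3.25921464]), 'joint_velocities': array([ 0.07461054,  0.02408056,  0.03075299,  0.0024527 , -0.09722086,
        0.0842143 ,  0.05207543]), 'effort': array([-3.68076428e-05, -4.91286743e+01, -4.03736159e-01, -3.12525916e+01,
       -6.39309688e-02,  4.39349189e-02,  1.87468809e-04]), 'tool_pos': array([ 0.19917744, -0.61812977,  0.22141645]), 'tool_rot': array([ 1.79994376e+02,  1.14039936e-01, -7.21326207e+01]), 'force': array([-0.073632  , -0.07071694, -0.42378376]), 'wrist_torque': array([0.04644784, 0.00349971, 0.00938445]), 'grip_width': 0.08669630883761635}
scene {'fx': 492.16248178074716, 'fy': 492.16248178074716, 'cx': 255.65643724287952, 'cy': 191.26987952263886, 'extrinsics': array([[-0.33928407, -0.78216412,  0.52259507,  1.19194286],
       [ 0.94061103, -0.28900558,  0.17811983,  0.20859084],
       [ 0.01171395,  0.5519919 ,  0.83376719,  1.17162084],
       [ 0.        ,  0.        ,  0.        ,  1.        ]])}
top {'fx': 405.4646773686905, 'fy': 405.4646773686905, 'cx': 255.8277830661326, 'cy': 199.7262090672195, 'extrinsics': array([[-0.00535727,  0.99195371, -0.12648771,  0.34865742],
       [-0.99995518, -0.00432667,  0.00842114, -0.00965185],
       [ 0.00780611,  0.12652716,  0.99193243,  1.37335138],
       [ 0.        ,  0.        ,  0.        ,  1.        ]])}
```

```bash
python3 - <<'E'
import cv2
for n in("scene","top"):
    i=cv2.imread(f"pics/{n}0.png"); cv2.imwrite(f"pics/{n}0b.png",cv2.resize(i,(800,600),interpolation=cv2.INTER_CUBIC))
E
```

```text
(no output)
```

View pics/scene0b.png

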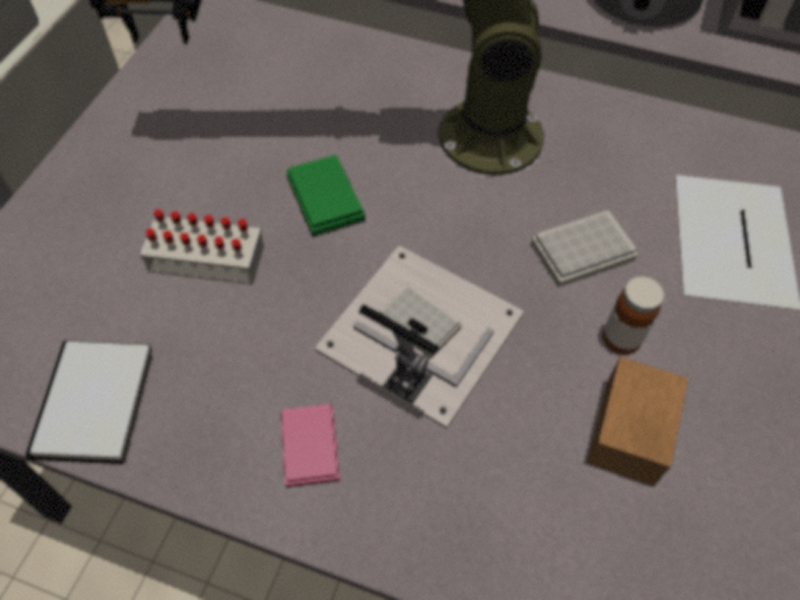

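View pics/top0b.png

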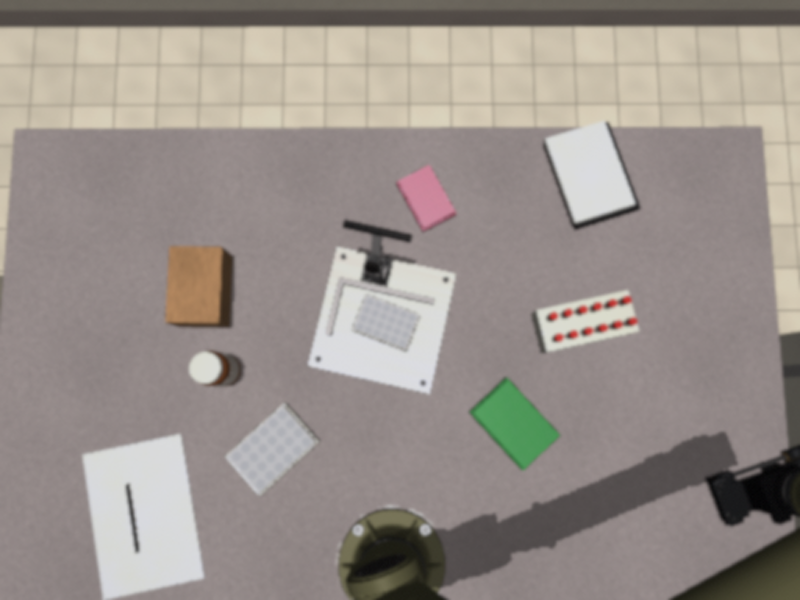

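The scene view shows the plate on the white deck near (425,315), with the clamp over it. The green and pink blocks and the larger plate at (585,245) are decoys. The top view has the deck corners at about (341,247), (455,272), (430,392) and (309,365), and the plate centre at about (386,322).

```bash
cat > h.py <<'E'
import numpy as np,cv2
from scipy.spatial.transform import Rotation as Ro
def ray(c,uv):
    uv=np.atleast_2d(uv).astype(float)
    d=np.c_[(uv[:,0]-c["cx"])/c["fx"],-(uv[:,1]-c["cy"])/c["fy"],-np.ones(len(uv))]
    E=np.array(c["extrinsics"]); return E[:3,3],d@E[:3,:3].T
def plane(c,uv,z):
    o,d=ray(c,uv); return o+d*((z-o[2])/d[:,2])[:,None]
E
python3 - <<'E'
from h import *
c=dict(np.load("top0.npz")); im=c["img"]
g=cv2.cvtColor(im,cv2.COLOR_BGR2GRAY)
x0,y0,x1,y1=190,135,300,260
crop=im[y0:y1,x0:x1]
cv2.imwrite("pics/crop.png",cv2.resize(crop,None,fx=4.8,fy=4.8,interpolation=cv2.INTER_CUBIC))
hsv=cv2.cvtColor(im,cv2.COLOR_BGR2HSV)
print([ (p,im[p[1],p[0]].tolist()) for p in [(247,206),(220,232),(255,240),(240,187),(214,200),(180,200)]])
m=np.zeros_like(g); m[y0:y1,x0:x1]=(g[y0:y1,x0:x1]>165)*255
m=cv2.morphologyEx(m,cv2.MORPH_CLOSE,np.ones((9,9)))
cs,_=cv2.findContours(m,cv2.RETR_EXTERNAL,cv2.CHAIN_APPROX_NONE); k=max(cs,key=cv2.contourArea)
P=plane(c,k[:,0,:],0.01)[:,:2]
r=cv2.minAreaRect((P*1000).astype(np.float32)); print(r); print(cv2.boxPoints(r))
E
```

```text
[((247, 206), [192, 189, 188]), ((220, 232), [224, 220, 219]), ((255, 240), [224, 219, 218]), ((240, 187), [189, 191, 191]), ((214, 200), [170, 171, 175]), ((180, 200), [138, 139, 149])]
((508.1992492675781, 17.073638916015625), (271.9156188964844, 271.8304443359375), 76.82722473144531)
[[ 344.87714   -84.33327 ]
 [ 609.555    -146.28023 ]
 [ 671.52136   118.480545]
 [ 406.8435    180.4275  ]]
```

View pics/crop.png

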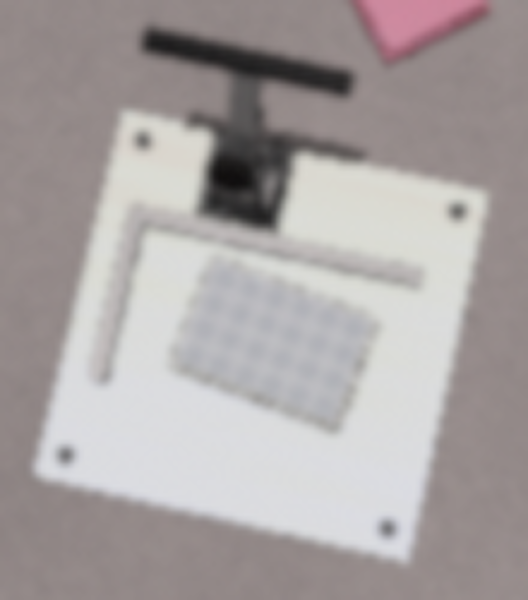

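The crop shows the deck cleanly. The plate is turned a few degrees against the fences, with a gap of about 20 mm to each. Now I'll measure the plate.

```bash
cat >> h.py <<'E'
YAW=-13.17; COR=np.array([584.5,101.9])
def Rn(): a=np.radians(YAW); return np.array([[np.cos(a),-np.sin(a)],[np.sin(a),np.cos(a)]])
def n2w(p): return COR+Rn()@np.array(p,float)
def w2n(p): return (np.atleast_2d(p)-COR)@Rn()
def rows(pos,yaw,tgt,n=None,tyaw=None):
    """mm; straight segments with tool down; prints tool-frame total cm (for current yaw) and total twist"""
    a=np.radians(yaw); d=(np.array(tgt,float)-pos)/10
    return np.array([np.cos(a)*d[0]+np.sin(a)*d[1], np.sin(a)*d[0]-np.cos(a)*d[1], -d[2]])
E
python3 - <<'E'
from h import *
c=dict(np.load("top0.npz")); im=c["img"]
g=cv2.cvtColor(im,cv2.COLOR_BGR2GRAY)
poly=np.array([[-165,-190],[-4,-190],[-4,-4],[-165,-4]])
# mask region on deck in front of fences
H,W=g.shape; vv,uu=np.mgrid[0:H,0:W]
P=plane(c,np.c_[uu.ravel(),vv.ravel()],0.024)[:,:2]*1000
N=w2n(P).reshape(H,W,2)
roi=(N[...,0]>-165)&(N[...,0]<-3)&(N[...,1]>-200)&(N[...,1]<-3)
for th in(203,208,212):
    m=((g<th)&roi).astype(np.uint8)*255
    m=cv2.morphologyEx(m,cv2.MORPH_CLOSE,np.ones((5,5)));m=cv2.morphologyEx(m,cv2.MORPH_OPEN,np.ones((7,7)))
    cs,_=cv2.findContours(m,cv2.RETR_EXTERNAL,cv2.CHAIN_APPROX_NONE);k=max(cs,key=cv2.contourArea)
    print(th,cv2.minAreaRect(np.float32(N[k[:,0,1],k[:,0,0]])))
E
```

```text
203 ((-53.55154800415039, -110.20845031738281), (132.9019775390625, 108.7117919921875), 82.32611083984375)
208 ((-55.088714599609375, -110.11746215820312), (134.6005096435547, 110.75802612304688), 85.03388977050781)
212 ((-54.53031921386719, -109.3187255859375), (136.43392944335938, 110.70111083984375), 84.33719635009766)
```

```bash
python3 - <<'E'
from h import *
c=dict(np.load("top0.npz")); im=c["img"]
g=cv2.cvtColor(im,cv2.COLOR_BGR2GRAY)
H,W=g.shape; vv,uu=np.mgrid[0:H,0:W]
P=plane(c,np.c_[uu.ravel(),vv.ravel()],0.024)[:,:2]*1000
N=w2n(P).reshape(H,W,2)
for xm in(-6,-10,-14):
    roi=(N[...,0]>-165)&(N[...,0]<xm)&(N[...,1]>-200)&(N[...,1]<-10)
    m=((g<203)&roi).astype(np.uint8)*255
    m=cv2.morphologyEx(m,cv2.MORPH_OPEN,np.ones((5,5)));
    cs,_=cv2.findContours(m,cv2.RETR_EXTERNAL,cv2.CHAIN_APPROX_NONE);k=max(cs,key=cv2.contourArea)
    r=cv2.minAreaRect(np.float32(N[k[:,0,1],k[:,0,0]]));print(xm,r);print(cv2.boxPoints(r))
E
```

```text
-6 ((-62.00286865234375, -108.96534729003906), (133.1088409423828, 91.62853240966797), 82.32611083984375)
[[-116.29414   -168.80592  ]
 [ -25.486223  -181.0415   ]
 [  -7.7115936  -49.12477  ]
 [ -98.519516   -36.88919  ]]
-10 ((-62.00286865234375, -108.96534729003906), (133.1088409423828, 91.62853240966797), 82.32611083984375)
[[-116.29414   -168.80592  ]
 [ -25.486223  -181.0415   ]
 [  -7.7115936  -49.12477  ]
 [ -98.519516   -36.88919  ]]
-14 ((-62.00286865234375, -108.96534729003906), (133.1088409423828, 91.62853240966797), 82.32611083984375)
[[-116.29414   -168.80592  ]
 [ -25.486223  -181.0415   ]
 [  -7.7115936  -49.12477  ]
 [ -98.519516   -36.88919  ]]
```

Request:
arm_command([
  [-1.9,-4.4,-0.6],
  [-1.9,-4.4,-0.6],
  [-1.9,-4.4,-0.6],
  [-1.9,-4.4,-0.6],
  [-1.9,-4.4,-0.6],
  [-1.9,-4.4,-0.6],
  [-1.9,-4.4,-0.6],
  [0,0,0],
], twist=[0,0,0,0,0,0,0,0])

```text
time_s: 1.1
tool_pos: [0.4574, -0.3893, 0.2596]
tool_rot: [179.9, 0.6, -72.3]
force: [-0.0, -0.5, -0.2]
grip_width: 0.0869
```

Request:
arm_command([
  [0,0,0],
  [0,0,0],
  [0,0,0],
  [-5.6,1.8,0],
  [-5.6,1.8,0],
  [-5.6,1.8,0],
  [-5.6,1.8,0],
  [-5.6,1.8,0],
  [-5.6,1.8,0],
  [-5.6,1.8,0],
], twist=[10.3,10.3,10.3,0,0,0,0,0,0,0])

```text
time_s: 2.35
tool_pos: [0.4273, 0.0219, 0.2577]
tool_rot: [179.1, 0.3, -105.5]
force: [1.4, 0.0, 1.4]
grip_width: 0.0869
```

```bash
cat >> h.py <<'E'
def now():
    from cell import telemetry
    o=telemetry.get_obs(); p=o["tool_pos"]*1000; return o,p,o["tool_rot"][2]
def to(nx,ny,z):
    o,p,y=now(); w=n2w([nx,ny]); print("nest now",w2n(p[:2]).round(1),"z",p[2].round(1),"yaw",y.round(2),"t",round(o["time_s"],2),"F",o["force"].round(1),"grip",round(o["grip_width"],4)); print("tool cm",rows(p,y,[*w,z]).round(2),"twist for -103.17:",round(y+103.17,2),"for -13.17:",round(y+13.17,2))
E
python3 -c "
from h import *
to(-135,-109,150);to(-135,-109,20)
from cell import optics
c=optics.read_camera('wrist');cv2.imwrite('pics/w1.png',c['img']);print({k:v for k,v in c.items() if k!='img'})"
```

```text
nest now [[-134.8 -113.7]] z 257.7 yaw -105.46 t 2.35 F [1.4 0.  1.4] grip 0.0869
tool cm [-0.47  0.03 10.77] twist for -103.17: -2.29 for -13.17: -92.29
nest now [[-134.8 -113.7]] z 257.7 yaw -105.46 t 2.35 F [1.4 0.  1.4] grip 0.0869
tool cm [-0.47  0.03 23.77] twist for -103.17: -2.29 for -13.17: -92.29
{'fx': 297.3186396354542, 'fy': 297.3186396354542, 'cx': 259.0657302679407, 'cy': 195.20211165690753, 'hand_eye': array([[ 9.99999452e-01,  3.24353027e-04,  9.94963119e-04,
         6.22337290e-04],
       [ 5.73737905e-04, -9.65057338e-01, -2.62038176e-01,
        -7.17078224e-02],
       [ 8.75203583e-04,  2.62038604e-01, -9.65056995e-01,
        -1.61787744e-01],
       [ 0.00000000e+00,  0.00000000e+00,  0.00000000e+00,
         1.00000000e+00]])}
```

View pics/w1.png

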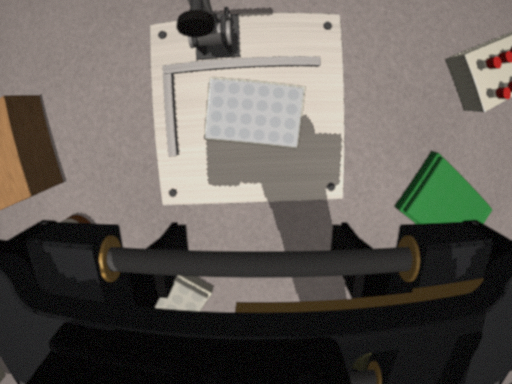

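The wrist view shows the inner fence corner near (173,71), the plate at (207–305, 78–146), and the deck's near corners at (163,204) and (344,201). I'll cross-check the nest pose with these points.

```bash
cat >> h.py <<'E'
def wplane(c,pos,rpy,uv,z):
    """wrist fisheye -> world mm at height z (m)"""
    uv=np.atleast_2d(uv).astype(float); a=(uv-[c["cx"],c["cy"]])/c["fx"]; t=np.linalg.norm(a,axis=1); s=np.sin(t)/np.maximum(t,1e-9)
    d=np.c_[a[:,0]*s,-a[:,1]*s,-np.cos(t)]
    R=Ro.from_euler("xyz",rpy,degrees=True).as_matrix(); E=np.array(c["hand_eye"])
    o=np.array(pos)+R@E[:3,3]; d=d@(R@E[:3,:3]).T
    return (o+d*((z-o[2])/d[:,2])[:,None])*1000
E
python3 - <<'E'
from h import *
from cell import telemetry,optics
o=telemetry.get_obs(); c=optics.read_camera('wrist')
f=lambda uv,z: w2n(wplane(c,o["tool_pos"],o["tool_rot"],uv,z)[:,:2]).round(1).tolist()
print("deck near L,R, far R",f([[163,204],[344,201],[340,14]],.01),"expect -190,35; -190,-235; 80,-235")
print("fence inner: corner",f([[174,72]],.024),"far right end inner",f([[320,65]],.024), "side end inner",f([[177,154]],.024))
print("plate lid/body corners",f([[210,78],[306,85],[299,147],[205,139]],.033))
g=cv2.cvtColor(c["img"],cv2.COLOR_BGR2GRAY);np.savez("w1.npz",img=c["img"])
E
```

```text
deck near L,R, far R [[-191.4, 43.1], [-193.7, -226.6], [78.6, -222.2]] expect -190,35; -190,-235; 80,-235
fence inner: corner [[-2.5, 7.2]] far right end inner [[-1.1, -187.3]] side end inner [[-115.5, 9.3]]
plate lid/body corners [[-16.4, -43.5], [-29.5, -166.4], [-110.7, -156.1], [-96.2, -33.3]]
```

Request:
arm_command([
  [-0.2,0,3],
  [-0.2,0,4],
  [-0.1,0,4],
  [0,0,4],
  [0,0,4],
  [0,0,0],
], twist=[-1.1,-1.2,0,0,0,0])

```text
time_s: 3.2
tool_pos: [0.4256, 0.0272, 0.0628]
tool_rot: [179.2, 0.2, -102.7]
force: [-0.4, 0.2, 0.9]
grip_width: 0.0872
```

```bash
python3 -c "
from h import *
to(-135,-109,20)"
```

```text
nest now [[-137.7 -108.9]] z 62.8 yaw -102.71 t 3.2 F [-0.4  0.2  0.9] grip 0.0872
tool cm [ 0.01 -0.27  4.28] twist for -103.17: 0.46 for -13.17: -89.54
```

Request:
arm_command([
  [0,0,2],
  [0,0,1.8],
  [0,0,0.7],
  [0,0,0],
], twist=[0.5,0,0,0])

```text
time_s: 3.7
tool_pos: [0.43, 0.0244, 0.0223]
tool_rot: [179.7, 0.2, -103.5]
force: [-1.0, -0.1, 1.1]
grip_width: 0.087
```

```bash
python3 - <<'E'
from h import *
to(-94.5,-109,18)
from cell import telemetry,optics
o=telemetry.get_obs(); c=optics.read_camera('wrist');cv2.imwrite('pics/w2.png',cv2.resize(c['img'],(800,600)))
print(o["tool_pos"],o["tool_rot"])
E
```

```text
nest now [[-132.8 -110.6]] z 22.3 yaw -103.45 t 3.7 F [-1.  -0.1  1.1] grip 0.087
tool cm [-0.18 -3.83  0.43] twist for -103.17: -0.28 for -13.17: -90.28
[0.43001741 0.02444309 0.02225215] [ 1.79708883e+02  1.53150349e-01 -1.03450833e+02]
```

View pics/w2.png

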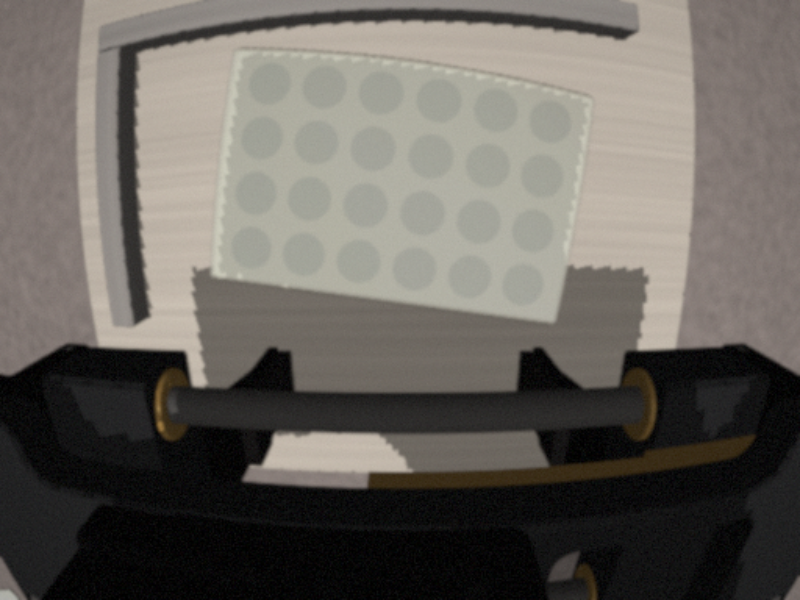

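The fingertips at about (270,350) and (540,350) straddle the plate's near side evenly, and the way to the fence is clear. I'll push it now.

Request:
arm_command([
  [0,-0.7,0.2],
  [0,-0.7,0.2],
  [0,-0.7,0],
  [0,-0.6,0],
  [0,-0.5,0],
  [0,-0.3,0],
  [0,0,0],
], twist=[-0.3,0,0,0,0,0,0])

```text
time_s: 4.62
tool_pos: [0.4671, 0.0159, 0.0195]
tool_rot: [179.7, 0.1, -103.2]
force: [0.5, -0.1, 0.3]
grip_width: 0.0867
```

```bash
python3 - <<'E'
from h import *
to(-94.5,-109,18)
from cell import telemetry,optics
o=telemetry.get_obs(); c=optics.read_camera('wrist');cv2.imwrite('pics/w3.png',c['img'])
np.savez("w3.npz",pos=o["tool_pos"],rot=o["tool_rot"],**c)
E
```

```text
nest now [[ -94.7 -110.5]] z 19.5 yaw -103.16 t 4.62 F [ 0.5 -0.1  0.3] grip 0.0867
tool cm [-0.15 -0.02  0.15] twist for -103.17: 0.01 for -13.17: -89.99
```

Request:
arm_command([
  [0,-0.2,0],
  [0,-0.2,0],
  [0,-0.2,0],
], twist=[0,0,0])

```text
time_s: 5.05
tool_pos: [0.4671, 0.0157, 0.0182]
tool_rot: [179.1, 0.0, -103.2]
force: [-5.1, 1.8, 2.4]
grip_width: 0.0869
```

Request:
arm_command([
  [0,2,0],
  [4.5,0,0],
  [4.5,0,0],
  [0,-3.4,0],
  [0,-3.4,0],
  [0,0,0],
], twist=[0,0,0,0,0,0], grip=0)

```text
time_s: 5.8
tool_pos: [0.4764, -0.0823, 0.0129]
tool_rot: [177.1, -0.3, -102.7]
force: [0.3, 0.0, 0.1]
grip_width: 0.035
```

```bash
python3 - <<'E'
from h import *
to(-43,-142,18)
E
```

```text
nest now [[ -63.3 -204. ]] z 12.9 yaw -102.7 t 5.8 F [0.3 0.  0.1] grip 0.035
tool cm [-6.19 -2.08 -0.51] twist for -103.17: 0.47 for -13.17: -89.53
```

Request:
arm_command([
  [0,-2,-0.5],
  [0,0,0],
  [0,0,0],
  [0,0,0],
], twist=[0.5,0,0,0])

```text
time_s: 6.3
tool_pos: [0.4943, -0.0859, 0.0172]
tool_rot: [177.1, -0.4, -103.1]
force: [0.3, 0.2, 0.5]
grip_width: 0.0021
```

```bash
python3 - <<'E'
from h import *
to(-43,-142,18)
E
```

```text
nest now [[ -45.1 -203.4]] z 17.2 yaw -103.12 t 6.3 F [0.3 0.2 0.5] grip 0.0021
tool cm [-6.14 -0.21 -0.08] twist for -103.17: 0.05 for -13.17: -89.95
```

Request:
arm_command([
  [-0.8,-0.1,0],
  [-0.8,0,0],
  [-0.7,0,0],
  [-0.7,0,0],
  [-0.7,0,0],
  [-0.7,0,0],
  [-0.6,0,0],
  [-0.4,0,0],
  [0,0,0],
], twist=[0,0,0,0,0,0,0,0,0])

```text
time_s: 7.42
tool_pos: [0.5076, -0.0292, 0.0167]
tool_rot: [177.1, -0.4, -103.0]
force: [0.5, -0.6, 0.2]
grip_width: 0.0004
```

```bash
python3 - <<'E'
from h import *
to(-43,-142,18)
from cell import telemetry,optics
o=telemetry.get_obs(); c=optics.read_camera('wrist');cv2.imwrite('pics/w4.png',cv2.resize(c['img'],(800,600)))
np.savez("w4.npz",pos=o["tool_pos"],rot=o["tool_rot"],**c)
E
```

```text
nest now [[ -45.  -145.2]] z 16.7 yaw -103.04 t 7.42 F [ 0.5 -0.6  0.2] grip 0.0004
tool cm [-0.32 -0.2  -0.13] twist for -103.17: 0.13 for -13.17: -89.87
```

View pics/w4.png

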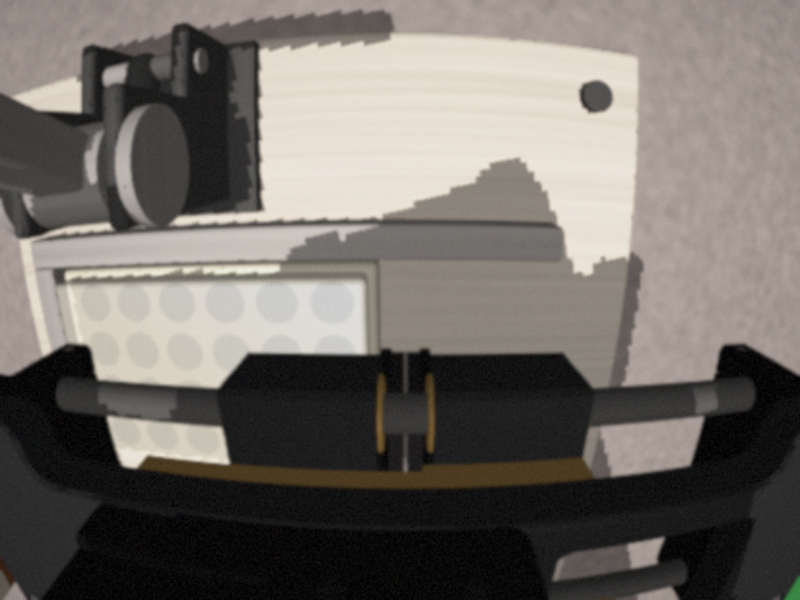

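The plate is flush along the far fence, with a small gap left at the side fence near (57,275). I'll push on in +y until it makes contact.

Request:
arm_command([
  [-0.3,0,0],
  [-0.3,0,0],
  [-0.3,0,0],
  [-0.3,0,0],
], twist=[0,0,0,0])

```text
time_s: 7.98
tool_pos: [0.5099, -0.0196, 0.0166]
tool_rot: [177.1, -0.6, -103.1]
force: [-1.2, -6.8, 3.1]
grip_width: 0.0005
```

Request:
arm_command([
  [-0.4,0,0],
  [0,0,0],
  [1.5,0,0],
  [3,0,0],
  [0,2.5,0],
  [0,3.5,0],
  [0,3,0],
  [0,0,0],
], twist=[0,0,0,0,0,0,0,0], grip=0)

```text
time_s: 8.98
tool_pos: [0.4094, -0.0454, 0.0217]
tool_rot: [177.1, -0.8, -103.4]
force: [1.2, -0.4, 1.0]
grip_width: 0.0006
```

```bash
python3 - <<'E'
from h import *
to(-120,-66,18)
E
```

```text
nest now [[-137.  -183.3]] z 21.7 yaw -103.36 t 8.97 F [ 1.2 -0.4  1. ] grip 0.0006
tool cm [-11.74  -1.66   0.37] twist for -103.17: -0.19 for -13.17: -90.19
```

Request:
arm_command([
  [0,-1.2,0.2],
  [-4,0,0],
  [-4,0,0],
  [-3.7,0,0],
  [0,0,0],
  [0,-0.8,0],
  [0,-0.8,0],
  [0,0,0],
], twist=[0,0,0,0,0,0,0,0], grip=90)

```text
time_s: 9.98
tool_pos: [0.4766, 0.0602, 0.0162]
tool_rot: [177.4, -0.5, -103.9]
force: [-2.9, -0.2, 0.4]
grip_width: 0.072
```

```bash
python3 - <<'E'
from h import *
to(-95,-66,18)
E
```

```text
nest now [[-95.6 -65.1]] z 16.2 yaw -103.93 t 9.97 F [-2.9 -0.2  0.4] grip 0.072
tool cm [ 0.08 -0.06 -0.18] twist for -103.17: -0.76 for -13.17: -90.76
```

Request:
arm_command([
  [0,-0.1,0],
  [0,-0.3,0],
  [0,-0.4,0],
  [0,0,0],
  [0,1,0],
  [0,2,-1],
  [0,1,-3],
  [0,0,0],
  [0,0,0],
], twist=[-0.8,0,0,0,0,0,0,0,0])

```text
time_s: 11.1
tool_pos: [0.4397, 0.0677, 0.058]
tool_rot: [176.8, -0.6, -103.2]
force: [0.2, -0.6, 0.2]
grip_width: 0.0781
```

```bash
python3 - <<'E'
from h import *
to(-95,-66,18)
from cell import telemetry,optics
o=telemetry.get_obs(); c=optics.read_camera('wrist');cv2.imwrite('pics/w5.png',cv2.resize(c['img'],(800,600)))
np.savez("w5.npz",pos=o["tool_pos"],rot=o["tool_rot"],**c)
E
```

```text
nest now [[-133.2  -66.3]] z 58.0 yaw -103.16 t 11.1 F [ 0.2 -0.6  0.2] grip 0.0781
tool cm [-0.03 -3.82  4.  ] twist for -103.17: 0.01 for -13.17: -89.99
```

View pics/w5.png

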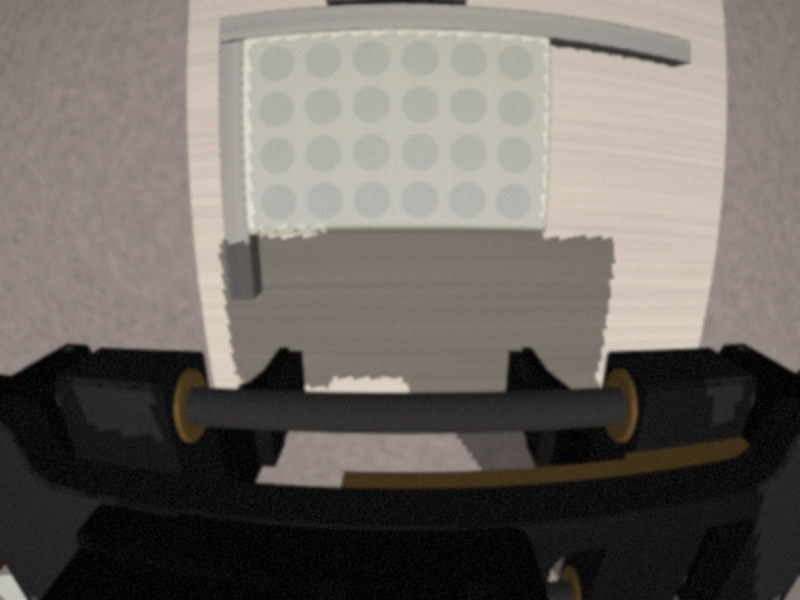

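The plate sits flush against both fences: along the far fence at (250–550, 35) and the side fence at (245, 40–230). Next I'll lift and turn to grasp the bar.

Request:
arm_command([
  [0,0,-4],
  [0,0,-5],
  [0,0,-5],
  [0,0,-5],
  [0,0,-4],
  [0,0,0],
  [0,0,0],
  [0,0,0],
  [0,0,0],
  [0,0,0],
], twist=[-9,-9,-9,-9,-9,-9,-9,-9,-9,-8], grip=100)

```text
time_s: 12.4
tool_pos: [0.454, 0.0647, 0.287]
tool_rot: [179.6, 3.8, -11.4]
force: [-0.3, 0.7, -0.1]
grip_width: 0.0869
```

```bash
python3 - <<'E'
from h import *
to(79,-103.5,275)
E
```

```text
nest now [[-118.6  -65.9]] z 287.0 yaw -11.37 t 12.4 F [-0.3  0.7 -0.1] grip 0.0869
tool cm [19.63  4.37  1.2 ] twist for -103.17: 91.8 for -13.17: 1.8
```

Request:
arm_command([
  [3.9,0.9,0],
  [3.9,0.9,0],
  [3.9,0.9,0],
  [3.9,0.9,0],
  [3.9,0.9,0],
  [0,0,0],
  [0,0,0],
], twist=[1.8,0,0,0,0,0,0])

```text
time_s: 13.28
tool_pos: [0.6396, -0.0259, 0.2647]
tool_rot: [179.5, 4.3, -13.2]
force: [0.3, -0.0, -0.2]
grip_width: 0.0869
```

```bash
python3 - <<'E'
from h import *
to(79,-103.5,207)
from cell import telemetry,optics
o=telemetry.get_obs(); c=optics.read_camera('wrist');cv2.imwrite('pics/w6.png',cv2.resize(c['img'],(800,600)))
np.savez("w6.npz",pos=o["tool_pos"],rot=o["tool_rot"],**c);print(o["tool_rot"])
E
```

```text
nest now [[  82.8 -111.9]] z 264.7 yaw -13.24 t 13.28 F [ 0.3 -0.  -0.2] grip 0.0869
tool cm [-0.38 -0.84  5.77] twist for -103.17: 89.93 for -13.17: -0.07
[179.45482966   4.30135315 -13.2360125 ]
```

View pics/w6.png

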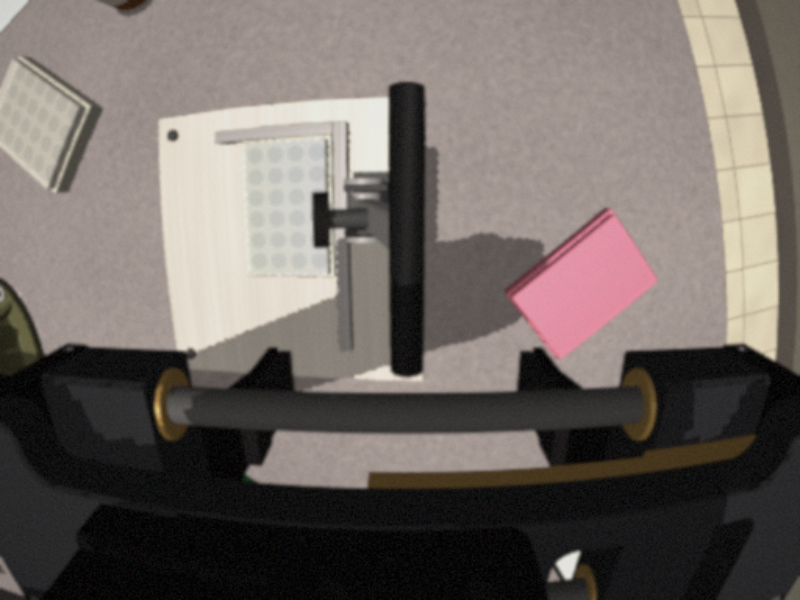

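The bar runs from (407,83) to (408,375), centred between the fingers in the jaw direction. I'll compute its position by ray.

```bash
python3 - <<'E'
from h import *
c=dict(np.load("w6.npz"))
p=wplane(c,c["pos"],c["rot"],np.array([[407,85],[407,373],[408,230]])/1.5625,.226)
print(w2n(p[:,:2]).round(1),"expect x79, y +1.5,-128.5; fence corner:",w2n(wplane(c,c["pos"],c["rot"],np.array([[333,133]])/1.5625,.024)[:,:2]))
to(79,-103.5,207)
E
```

```text
[[  81.1    1. ]
 [  81.  -128.7]
 [  81.5  -61.9]] expect x79, y +1.5,-128.5; fence corner: [[2.55655369 1.31802084]]
nest now [[  82.7 -112.5]] z 264.5 yaw -13.26 t 13.32 F [ 0.2 -0.4 -0.1] grip 0.087
tool cm [-0.37 -0.9   5.75] twist for -103.17: 89.91 for -13.17: -0.09
```

Request:
arm_command([
  [0,-0.9,0],
  [0,0,2],
  [0,0,2],
  [0.1,0,1.7],
  [0,0,0],
], twist=[0,0,0,0,0])

```text
time_s: 13.95
tool_pos: [0.6368, -0.0116, 0.2092]
tool_rot: [179.4, 4.0, -12.9]
force: [0.9, 0.2, 0.1]
grip_width: 0.0872
```

Request:
arm_command([
  [0,0,0],
  [0,0,0],
  [0,0,0],
  [0,0,0],
  [0,0,0],
  [0,0,0],
], twist=[0,0,0,0,0,0], grip=0, force=15)

```text
time_s: 14.7
tool_pos: [0.6382, -0.0112, 0.2121]
tool_rot: [179.5, 3.8, -12.9]
force: [0.2, -0.2, -0.4]
grip_width: 0.035
```

```bash
cat >> h.py <<'E'
def arc(qs,off=None):
    """bar arc rows. grasp point=TCP-19*z_tool; rows as tool-frame cm between successive q"""
    o,p,y=now(); R=Ro.from_euler("xyz",o["tool_rot"],degrees=True).as_matrix()
    g=p-19*R[:,2]; gn=w2n(g[:2])[0]; q=np.arctan2(g[2]-72,-(gn[0]-35)); r=np.hypot(g[2]-72,gn[0]-35)
    print("t",o["time_s"],"q",q.round(3),"r",r.round(1),"y",gn[1].round(1),"rot",o["tool_rot"].round(1),"F",o["force"].round(1),"w",o["grip_width"])
    B=lambda q:np.array([*n2w([35-160*np.cos(q),gn[1]]),72+160*np.sin(q)])
    prev=g
    for t in qs:
        b=B(t); print(t,(R.T@(b-prev)/10).round(2)); prev=b
E
python3 - <<'E'
from h import *
arc([1.7,1.5,1.3,1.1,.9,.7,.5,.3,.1,0])
E
```

```text
t 14.7 q 1.842 r 165.1 y -97.7 rot [179.5   3.8 -12.9] F [ 0.2 -0.2 -0.4] w 0.035032354406827
1.7 [-2.36 -0.01  0.19]
1.5 [-3.19 -0.01  0.12]
1.3 [-3.11 -0.02  0.75]
1.1 [-2.9  -0.02  1.35]
0.9 [-2.57 -0.03  1.9 ]
0.7 [-2.14 -0.03  2.37]
0.5 [-1.63 -0.03  2.75]
0.3 [-1.05 -0.03  3.02]
0.1 [-0.43 -0.03  3.17]
0 [ 0.03 -0.01  1.6 ]
```

Request:
arm_command([
  [0,0,0.4],
  [0,0,0],
  [0,0,0],
  [0,0,0],
], twist=[0,0,0,0])

```text
time_s: 15.2
tool_pos: [0.6391, -0.0116, 0.2074]
tool_rot: [179.5, 3.6, -13.0]
force: [2.0, -1.0, -0.3]
grip_width: 0.0155
```

```bash
python3 - <<'E'
from h import *
arc([1.7,1.5,1.3,1.1,.9])
E
```

```text
t 15.2 q 1.856 r 160.8 y -97.9 rot [179.5   3.6 -13. ] F [ 2.  -1.  -0.3] w 0.015469648533621351
1.7 [-2.48 -0.01 -0.27]
1.5 [-3.19 -0.01  0.11]
1.3 [-3.11 -0.02  0.74]
1.1 [-2.9  -0.02  1.34]
0.9 [-2.57 -0.03  1.89]
```

Request:
arm_command([
  [-1.2,0,-0.1],
  [-1.2,0,-0.1],
  [-1.6,0,0],
  [-1.6,0,0.1],
  [-1.6,0,0.3],
  [-1.5,0,0.4],
  [0,0,0],
], twist=[0,0,0,0,0,0,0])

```text
time_s: 16.08
tool_pos: [0.5617, 0.0067, 0.213]
tool_rot: [179.7, 2.0, -13.1]
force: [3.6, -0.2, -5.9]
grip_width: 0.0154
```

```bash
python3 - <<'E'
from h import *
arc([1.3,1.2,1.1,1,.9,.8,.7,.6,.5])
E
```

```text
t 16.075 q 1.356 r 163.7 y -97.8 rot [179.7   2.  -13.1] F [ 3.6 -0.2 -5.9] w 0.015410758880607812
1.3 [-0.77 -0.    0.61]
1.2 [-1.5  -0.    0.56]
1.1 [-1.44 -0.    0.7 ]
1 [-1.36 -0.01  0.84]
0.9 [-1.27 -0.01  0.97]
0.8 [-1.16 -0.01  1.1 ]
0.7 [-1.05 -0.01  1.21]
0.6 [-0.92 -0.01  1.31]
0.5 [-0.79 -0.01  1.39]
```

Request:
arm_command([
  [-0.7,0,0.6],
  [-1.5,0,0.6],
  [-1.4,0,0.7],
  [-1.4,0,0.9],
  [-1.3,0,1.0],
  [-1.2,0,1.1],
  [-1.0,0,1.2],
  [-0.9,0,1.3],
], twist=[0,0,0,0,0,0,0,0])

```text
time_s: 17.08
tool_pos: [0.47, 0.0286, 0.1469]
tool_rot: [179.8, 1.4, -13.2]
force: [-0.1, -0.2, -0.0]
grip_width: 0.0156
```

```bash
python3 - <<'E'
from h import *
arc([.6,.5,.4,.3,.2,.1,.05,0,-.05])
E
```

```text
t 17.075 q 0.628 r 159.8 y -97.4 rot [179.8   1.4 -13.2] F [-0.1 -0.2 -0. ] w 0.015557676116706677
0.6 [-0.26 -0.    0.36]
0.5 [-0.8  -0.    1.38]
0.4 [-0.66 -0.    1.46]
0.3 [-0.51 -0.01  1.52]
0.2 [-0.36 -0.01  1.56]
0.1 [-0.2  -0.01  1.59]
0.05 [-0.04 -0.    0.8 ]
0 [ 0.  -0.   0.8]
-0.05 [ 0.04 -0.    0.8 ]
```

Request:
arm_command([
  [-0.3,0,0.4],
  [-0.8,0,1.4],
  [-0.7,0,1.4],
  [-0.5,0,1.5],
  [-0.4,0,1.5],
  [-0.2,0,1.4],
  [0,0,0],
], twist=[0,0,0,0,0,0,0])

```text
time_s: 17.95
tool_pos: [0.4419, 0.0354, 0.0664]
tool_rot: [179.9, 1.0, -13.2]
force: [3.0, -1.2, -2.3]
grip_width: 0.0153
```

```bash
python3 - <<'E'
from h import *
arc([.05,0,-.05])
E
```

```text
t 17.95 q 0.085 r 158.9 y -97.2 rot [179.9   1.  -13.2] F [ 3.  -1.2 -2.3] w 0.015339264762436319
0.05 [-0.14 -0.    0.54]
0 [-0.01 -0.    0.8 ]
-0.05 [ 0.03 -0.    0.8 ]
```

Request:
arm_command([
  [0,0,0.4],
  [0,0,0.5],
  [0,0,0.5],
  [0,0,0.5],
  [0,0,0.5],
], twist=[0,0,0,0,0], force=40)

```text
time_s: 18.58
tool_pos: [0.4416, 0.0353, 0.0556]
tool_rot: [179.3, 1.4, -13.3]
force: [-15.6, -1.5, 50.5]
grip_width: 0.0154
```

```bash
python3 - <<'E'
from h import *
arc([0,-.05])
E
```

```text
t 18.575 q 0.016 r 158.5 y -97.2 rot [179.3   1.4 -13.3] F [-15.6  -1.5  50.5] w 0.015389064608515893
0 [-0.14 -0.    0.26]
-0.05 [ 0.04 -0.01  0.8 ]
```

Request:
arm_command([
  [0,0,0.1],
  [0,0,0.1],
  [0,0,0.1],
  [0,0,0.1],
  [0,0,0.1],
  [0,0,0.1],
  [0,0,0.1],
  [0,0,0.1],
  [0,0,0.1],
  [0,0,0.1],
], twist=[0,0,0,0,0,0,0,0,0,0])

```text
time_s: 19.82
tool_pos: [0.4415, 0.0352, 0.0566]
tool_rot: [178.8, 1.6, -13.3]
force: [-1.6, -1.4, 11.6]
grip_width: 0.0147
```

```bash
python3 - <<'E'
from h import *
arc([0,.1,.2])
from cell import optics
for n in("scene","top"):
  c=optics.read_camera(n); np.savez(n+"1.npz",**c)
  x,y=(200,140) if n=="scene" else (190,130)
  cv2.imwrite(f"pics/{n}1.png",cv2.resize(c["img"][y:y+130,x:x+150],(750,650))[:600])
E
```

```text
t 19.825 q 0.023 r 158.5 y -97.1 rot [178.8   1.6 -13.3] F [-1.6 -1.4 11.6] w 0.014681109802484008
0 [-0.14 -0.01  0.36]
0.1 [ 0.03  0.03 -1.6 ]
0.2 [ 0.19  0.03 -1.59]
```

View pics/scene1.png

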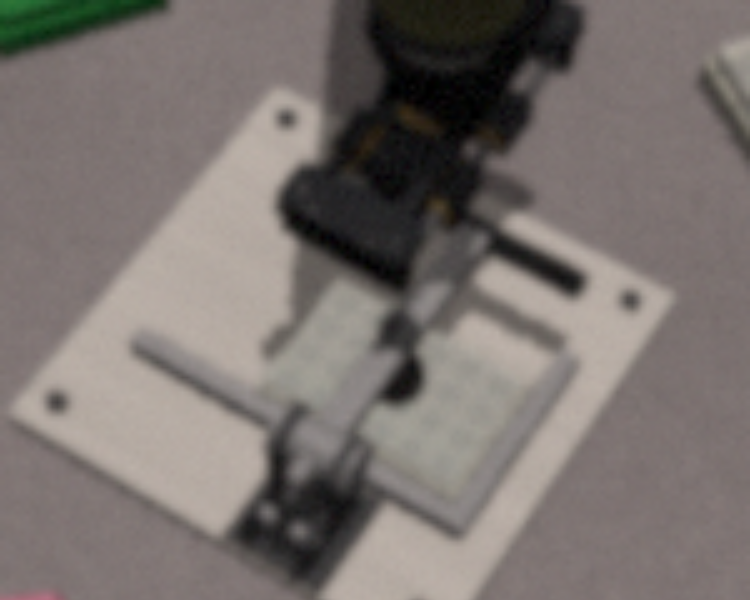

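The clamp is down with its foot on the lid near (400,375), and the plate is still in the corner. I'll push firmly once more to be sure, then hold.

Request:
arm_command([
  [0,0,0.3],
  [0,0,0.4],
  [0,0,0.4],
  [0,0,0.3],
  [0,0,0.3],
  [0,0,0.3],
  [0,0,0.3],
  [0,0,0.3],
], twist=[0,0,0,0,0,0,0,0])

```text
time_s: 20.92
tool_pos: [0.4413, 0.035, 0.056]
tool_rot: [177.7, 2.1, -13.4]
force: [-6.8, -0.6, 28.9]
grip_width: 0.015
```

```bash
python3 - <<'E'
from h import *
arc([.1,.2,.3,.4,.5,.6,.7,.8,.9,1.0])
E
```

```text
t 20.925 q 0.019 r 158.5 y -97.0 rot [177.7   2.1 -13.4] F [-6.8 -0.6 28.9] w 0.014957561198347397
0.1 [-0.12  0.05 -1.3 ]
0.2 [ 0.18  0.06 -1.59]
0.3 [ 0.34  0.06 -1.56]
0.4 [ 0.49  0.06 -1.52]
0.5 [ 0.64  0.06 -1.46]
0.6 [ 0.78  0.05 -1.39]
0.7 [ 0.92  0.05 -1.31]
0.8 [ 1.05  0.05 -1.21]
0.9 [ 1.16  0.04 -1.1 ]
1.0 [ 1.27  0.04 -0.98]
```

Request:
arm_command([
  [0,0,-1.0],
  [0.1,0,-1.5],
  [0.3,0,-1.6],
  [0.5,0,-1.5],
  [0.6,0,-1.5],
  [0.8,0,-1.4],
  [0.9,0,-1.3],
  [1.0,0,-1.2],
  [1.2,0,-1.1],
  [0,0,0],
], twist=[0,0,0,0,0,0,0,0,0,0], force=20)

```text
time_s: 22.18
tool_pos: [0.485, 0.0246, 0.1736]
tool_rot: [177.0, 4.6, -13.4]
force: [2.9, -2.0, -8.2]
grip_width: 0.0154
```

```bash
python3 - <<'E'
from h import *
arc([.9,1.0,1.1,1.2,1.3,1.4,1.5,1.6,1.7,1.8,1.85])
E
```

```text
t 22.175 q 0.819 r 165.0 y -96.9 rot [177.    4.6 -13.4] F [ 2.9 -2.  -8.2] w 0.015409539023140831
0.9 [ 1.28  0.02 -0.58]
1.0 [ 1.22  0.05 -1.03]
1.1 [ 1.32  0.04 -0.9 ]
1.2 [ 1.4   0.03 -0.77]
1.3 [ 1.47  0.03 -0.62]
1.4 [ 1.53  0.02 -0.47]
1.5 [ 1.57  0.01 -0.32]
1.6 [ 1.59  0.   -0.16]
1.7 [ 1.6  -0.01 -0.  ]
1.8 [ 1.59 -0.02  0.16]
1.85 [ 0.79 -0.01  0.14]
```

Request:
arm_command([
  [1.3,0,-0.6],
  [1.2,0,-1.0],
  [1.3,0,-0.9],
  [1.4,0,-0.8],
  [1.5,0,-0.6],
  [1.5,0,-0.4],
  [0,0,0],
], twist=[0,0,0,0,0,0,0])

```text
time_s: 23.05
tool_pos: [0.5582, 0.0074, 0.2183]
tool_rot: [176.3, 6.4, -13.5]
force: [2.8, -1.9, -9.5]
grip_width: 0.0153
```

```bash
python3 - <<'E'
from h import *
arc([1.4,1.5,1.6,1.7,1.8,1.85])
E
```

```text
t 23.05 q 1.351 r 169.2 y -96.8 rot [176.3   6.4 -13.5] F [ 2.8 -1.9 -9.5] w 0.015314637784753341
1.4 [ 1.05 -0.05  0.63]
1.5 [ 1.56  0.01 -0.37]
1.6 [ 1.59  0.   -0.21]
1.7 [ 1.6  -0.01 -0.05]
1.8 [ 1.6  -0.02  0.11]
1.85 [ 0.79 -0.01  0.11]
```

Request:
arm_command([
  [1.0,0,0.6],
  [1.6,0,-0.2],
  [1.6,0,-0.1],
  [1.6,0,0],
  [1.5,0,0.2],
  [0.8,0,0.2],
  [0.3,0,0.1],
  [0,0,0],
], twist=[0,0,0,0,0,0,0,0])

```text
time_s: 24.05
tool_pos: [0.6393, -0.0113, 0.2141]
tool_rot: [176.2, 6.3, -13.5]
force: [2.5, -2.0, -1.8]
grip_width: 0.0153
```

```bash
python3 - <<'E'
from h import *
arc([1.8,1.85])
E
```

```text
t 24.05 q 1.85 r 167.4 y -96.5 rot [176.2   6.3 -13.5] F [ 2.5 -2.  -1.8] w 0.015264260648425877
1.8 [-0.92 -0.04  0.61]
1.85 [ 0.79 -0.01  0.11]
```

Fully open. I'll release and lift straight up along the tool axis.

Request:
arm_command([
  [0.2,0,0],
  [0,0,0],
  [0,0,0],
  [0,0,0],
  [0,0,0],
  [0,0,0],
], twist=[0,0,0,0,0,0], grip=100)

```text
time_s: 24.8
tool_pos: [0.6419, -0.0106, 0.2132]
tool_rot: [176.3, 6.2, -13.4]
force: [-0.2, -0.4, 0.3]
grip_width: 0.067
```

Request:
arm_command([
  [0,0,-1.5],
  [0,0,-2],
  [0,0,-3],
  [0,0,-2],
  [0,3,0],
  [0,4,0],
  [0,4,0],
  [0,0,0],
], twist=[0,0,0,0,0,0,0,0])

```text
time_s: 25.8
tool_pos: [0.6294, -0.1156, 0.3163]
tool_rot: [176.5, 5.7, -13.2]
force: [0.7, 1.6, 0.4]
grip_width: 0.0869
```

```bash
python3 - <<'E'
from h import *
from cell import telemetry,optics
o=telemetry.get_obs(); print(o["time_s"],o["tool_pos"],o["force"],o["grip_width"])
c=optics.read_camera("wrist"); np.savez("w7.npz",pos=o["tool_pos"],rot=o["tool_rot"],**c)
cv2.imwrite("pics/w7.png",cv2.resize(c["img"],(800,600)))
E
```

```text
25.8 [ 0.62936136 -0.11560485  0.31628763] [0.68598388 1.62753806 0.40095964] 0.08693925530104345
```

View pics/w7.png

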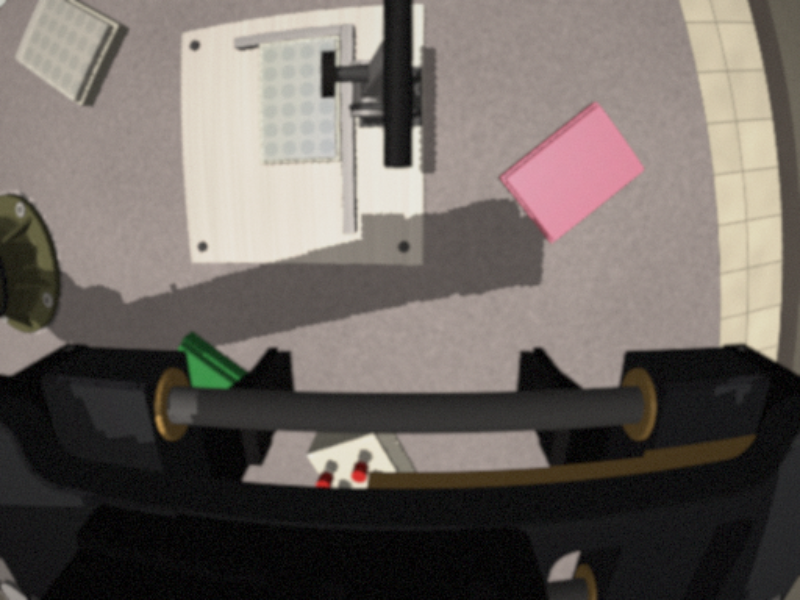

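The clamp is open, with the bar at (398,0–165), and the plate is still in the corner at (262–338, 38–163). I'll repeat the earlier low view (w5) to check the lid height and seating.

Request:
arm_command([
  [-4.5,0,0],
  [-4.5,0,0],
  [-4.5,0,0],
  [-4.5,0,0],
  [-4.5,0,0],
  [0,-4.5,0],
  [0,-4.5,0],
  [0,-4.5,0],
  [0,0,0],
], twist=[0,0,0,0,0,0,0,0,0])

```text
time_s: 26.98
tool_pos: [0.4343, 0.0887, 0.3357]
tool_rot: [176.8, 5.3, -11.9]
force: [0.7, -0.1, -0.3]
grip_width: 0.0872
```

Request:
arm_command([
  [0,0,0],
  [0,0,0],
  [0,0,0],
  [0,0,4],
  [0,0,4],
  [0,0,4],
  [0,0,4],
  [0,0,3],
  [0,0,0],
  [0,0,0],
], twist=[10,10,10,10,10,10,10,10,10,0])

```text
time_s: 28.22
tool_pos: [0.4147, 0.0837, 0.1454]
tool_rot: [175.3, -3.6, -103.8]
force: [0.1, -0.4, 1.0]
grip_width: 0.0872
```

```bash
python3 -c "
from h import *
to(-133,-66,58)"
```

```text
nest now [[-161.2  -56.4]] z 145.4 yaw -103.79 t 28.23 F [ 0.1 -0.4  1. ] grip 0.0872
tool cm [ 0.93 -2.83  8.74] twist for -103.17: -0.62 for -13.17: -90.62
```

Request:
arm_command([
  [0.5,-1.8,2.9],
  [0.5,-1.8,2.9],
  [0,0,2.4],
  [0,0,0],
  [0,0,0],
  [0,0,0],
], twist=[-0.6,0,0,0,0,0])

```text
time_s: 28.98
tool_pos: [0.445, 0.0616, 0.0647]
tool_rot: [175.8, -3.5, -102.2]
force: [0.3, -0.6, 1.0]
grip_width: 0.0874
```

```bash
python3 - <<'E'
from h import *
from cell import telemetry,optics
to(-133,-66,58)
o=telemetry.get_obs(); c=optics.read_camera("wrist"); np.savez("w8.npz",pos=o["tool_pos"],rot=o["tool_rot"],**c)
a=np.load("w5.npz")["img"]
b=np.vstack([cv2.resize(i[:170,110:430],(800,425))[:300] if 0 else cv2.resize(i[0:160,120:400],(525,300),interpolation=cv2.INTER_CUBIC) for i in (a,c["img"])])
cv2.imwrite("pics/w8.png",b)
E
```

```text
nest now [[-126.6  -71. ]] z 64.7 yaw -102.21 t 28.98 F [ 0.3 -0.6  1. ] grip 0.0874
tool cm [-0.52  0.63  0.67] twist for -103.17: 0.96 for -13.17: -89.04
```

View pics/w8.png

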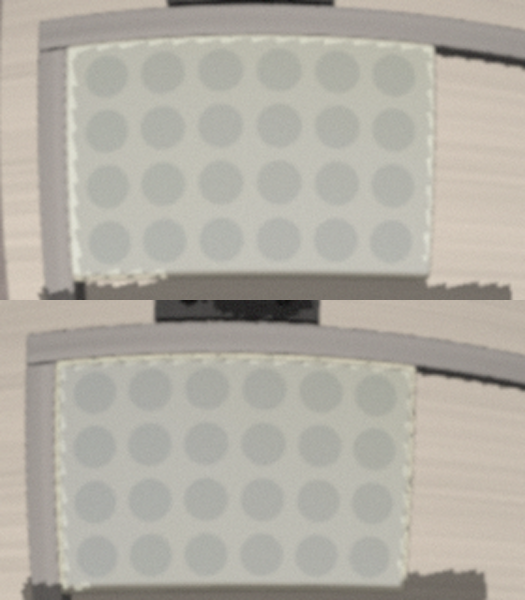

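```bash
python3 - <<'E'
from h import *
for n,px in(("w5",[[107,76],[394,74],[110,241],[391,241]]),("w8",[[96,92],[376,95],[97,255],[370,258]])):
    c=dict(np.load(n+".npz")); uv=np.array(px)/1.875+[120,0]
    for z in(.028,.032,.038):
        N=w2n(wplane(c,c["pos"],c["rot"],uv,z)[:,:2]); print(n,z,np.linalg.norm(N[1]-N[0]).round(1),np.linalg.norm(N[3]-N[2]).round(1),"centre",N.mean(0).round(1),"ang deg",np.degrees(np.arctan2(N[1,0]-N[0,0],-(N[1,1]-N[0,1]))).round(2))
E
```

```text
w5 0.028 96.2 96.1 centre [-40.9 -63.5] ang deg 0.14
w5 0.032 94.2 94.1 centre [-41.2 -63.6] ang deg 0.14
w5 0.038 91.1 91.0 centre [-41.6 -63.6] ang deg 0.14
w8 0.028 95.9 96.5 centre [-41.2 -63.6] ang deg -0.02
w8 0.032 93.9 94.5 centre [-41.2 -63.6] ang deg -0.02
w8 0.038 90.9 91.4 centre [-41.3 -63.5] ang deg -0.02
```

```bash
python3 - <<'E'
from h import *
P=[]
for n in("w5","w8"):
    c=dict(np.load(n+".npz")); i=cv2.resize(c["img"][0:160,120:400],(840,480),interpolation=cv2.INTER_CUBIC)
    P.append(i)
    # column profile of gradient across the plate's right and near edges, in nest coords at body-top height
    g=cv2.cvtColor(c["img"],cv2.COLOR_BGR2GRAY).astype(np.float32)
    s=np.arange(-140,-110,1.0)
    def look(pts):
        # project nest points at z .028 -> pixel
        R=Ro.from_euler("xyz",c["rot"],degrees=True).as_matrix();E=c["hand_eye"]
        w=np.array([[*(n2w(p)/1000),.028] for p in pts]); t=(w-c["pos"])@R; q=(t-E[:3,3])@E[:3,:3]
        th=np.arctan2(np.hypot(q[:,0],q[:,1]),-q[:,2]); k=th/np.hypot(q[:,0],q[:,1])*c["fx"]
        return np.c_[c["cx"]+q[:,0]*k,c["cy"]-q[:,1]*k].astype(np.float32)
    prof=np.mean([cv2.remap(g,*[look([(x,y) for y in s])[:,j:j+1] for j in(0,1)],cv2.INTER_LINEAR).ravel() for x in np.arange(-70,-15,2)],0)
    print(n,"y from -140:",prof.astype(int))
cv2.imwrite("pics/w9.png",cv2.resize(np.hstack([P[0][:, 540:],P[1][:,500:800]]),None,fx=1.25,fy=1.25))
E
```

```text
w5 y from -140: [197 197 197 197 197 197 197 197 198 198 198 198 198 194 188 198 202 193
 189 189 189 188 185 183 181 181 180 180 179 179]
w8 y from -140: [191 191 191 191 191 192 192 192 192 192 192 192 192 190 183 183 188 188
 186 184 184 182 180 178 176 175 175 174 174 174]
```

View pics/w9.png

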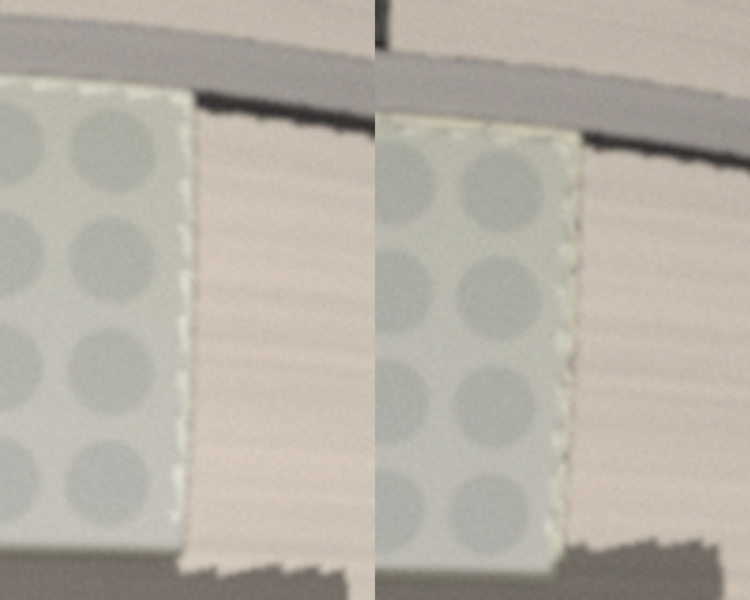

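The rim around the lid is now wider: the lid's apparent edge has moved about 1.5 mm inward, where roughly 1.8 mm is expected for a 6 mm drop. The plate is square in the corner and the tool is clear of everything, so I'm handing in.

```bash
python3 -c "
from cell import env
print(env.sign_off())"
```

```text
the job is handed in; nothing more can be done
None
```

I carried out the whole job and handed it in at about 29 s of the 64 s allowed; no verdict was reported back.

**What I did**
- I pushed the plate against the far fence with both open fingers, then against the side fence with the fingers shut, and finally squared it with a second push at the far fence.
- I grasped one half of the clamp bar and swung it down until the foot bottomed on the lid. I kept it pressed for about 2 s, with readings between 12 and 50 N at the wrist.
- I swung the clamp back to its stop, let go and backed away.

**Last checks**
- **Plate:** its centre measured x = -41 mm, y = -64 mm in the nest frame (target -42.5, -63.5), square to within about 0.1°.
- **Clamp:** it measured about 1.85 rad at release, and the picture after release shows it open.
- **Contact:** the tool was clear of everything at hand-in.
- **Bystanders:** I did not re-measure the rack, jar and carton. The arm never came near the jar or carton, and it only passed above the rack.

**Less certain**
- **Lid depth:** I could only check it indirectly. The press stopped at the same point both times, and the lid's apparent edge moved inward about 1.5 mm, where about 1.8 mm is expected for a full 6 mm drop.
- **Clamp angle when down:** it read 0.016–0.023 rad from the gripper's position, not exactly 0. I put that down to a small offset in where the bar sat in the fingers.
- **Early nest check:** one wrist-camera reading put the nest about 8 mm off in y, most likely because the arm was still settling. A later reading and the fence contacts agreed with the top camera to within 1–3 mm.

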